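Unhook the inline screwdriver and lay it in its cradle

ROBOT

A 6-joint arm with a two-finger parallel gripper is mounted at the origin on the work surface. World frame = base frame: x ahead of the robot, y to its left, z up, the work surface at z = 0. Lengths are in mm, angles in rad, forces in N, time in s.
With the tool pointing down it reaches from about 300 to 850 mm from the base axis. Payload 5.4 kg.
Tool frame: the origin (TCP) lies at the very end of the fingers, on their centre line; the grasp point (between the pads) lies 19 mm behind it (bot.grasp_offset is the distance from the TCP to the grasp point, in mm); z points along the fingers, y is the line along which they close (so a half turn about z gives the same grasp; the last joint's range is limited). The gripper opens to 85 mm and grips with 20 to 120 N. Pads are 22 mm wide; open, the fingers measure 114 mm over their backs; the gripper's body (76 mm by 85 mm) begins 54 mm behind the grasp point. The pads swing forward as they close: fully open they stand 13 mm farther back than shut.
Start: joints at [0.916, 0.158, 1.597, -0, 1.386, -0.21], TCP at [247.416, 519.029, 231.299] pointing down, gripper open.
Joint ranges: [-2.91, 2.91], [-0.94, 2.29], [0.18, 2.7], [-1.29, 4.43], [0.17, 2.64], [-3, 3]. Speed limits (rad/s): [2.57, 2.57, 3.14, 3.14, 3.14, 3.14].

INTERFACE

Orientations are given as a unit quaternion [w, x, y, z].
In Python, from bench import sensors, camera, camera_params, sign_off, bot gives the robot as it stands.
- The arm moves only by the tool play_rows, never from a script. Its argument "motion" is a list of rows, each an object of numbers: "ax", "ay", "az": the turn, a rotation vector about the tool's x, y, z in degrees; "tx", "ty", "tz": the shift along the tool's x, y, z in mm; "fingers": the opening, from -1 (shut) to 1 (fully open), so that 0 is half open. In form: [{"ax": .., "ay": .., "az": .., "tx": .., "ty": .., "tz": .., "fingers": ..}, ...]. A call has 1 to 12 rows; each row is the pose to reach, as a shift and turn from the pose commanded when the call began, along the tool's axes at that moment; what a row does not reach only later rows make up. A row lasts 1/10 s, in which the tool goes at most 50 mm and 8.59 degrees, less where a joint would pass 70% of its speed; a pose out of reach is approached as far as the arm can. A call with a gripper value outside its range is refused whole. The fingers move at their own pace and stop on an object; "squeeze" is the grip in N (left out, the last holds). Time passes only in rows, so rows that repeat a pose let the fingers close. It gives the time, the measured TCP pose, the force, the opening and the grip force at its end, in the units of the state.
- sensors.get_obs(): the state, without advancing time (a new reading comes with each control period).
- camera(name): name is "side" or "top" or "wrist"; returns (picture, depth): 400x640x3 uint8, red, green, blue; 400x640 float32, mm along the optical axis (not along the pixel's ray), 0 where there is no reading.
- camera_params(name): a dict with "fov_y" (degrees; the focal length in pixels is half the picture's height over the tangent of half this angle, whatever the lens; pixels are square), "cx", "cy" (the principal point, pixels), "R" (3x3) and "t" (3): a world point X has camera coordinates R X + t; the wrist camera has in their place "hand_eye" (4x4, takes a point from camera to tool coordinates, whose origin is the TCP and whose axes are the flange's). Camera axes: x right, y down, z forward; pixel columns grow to the right and rows downward; lengths in mm; the calibration is good to about 2 mm. A picture is of the moment at which its call begins: read the wrist's pose just before it. camera_params takes no time and is no camera call.
- sign_off(): hands the job in; it is judged then, once.
The state is a dict: "clock": time; "qpos": joint angles; "joint_vel": joint speeds; "effort": joint torques, N m; "position": TCP position; "orientation": TCP orientation; "wrist_force": force on the tool from outside, world axes, zero at the start; "moment": the same for the moment, N m; "finger_gap": opening from 0.0 (shut) to 1.0 (fully open); "grasp_force": force on a finger pad.
Only numpy, scipy, OpenCV 4.12 (cv2) and the standard library are available. Lean on these libraries where they do the work, as an engineer would, in place of code of your own. Each camera call takes 0.05 s, during which the arm holds its last target. There are 200 camera calls.

TASK

The battery screwdriver with the blue band hangs by its wire bail on the yellow safety hook: ease the bail back against the hook's sprung keeper until it is clear of the nose, then lift it off without wrenching the hook. Lay the screwdriver gently in the empty middle place of the blue cradle, lying fully down in both rests, level with its neighbours and its bit pointing the same way as theirs. Do not let it fall on the bench, leave everything else where it is and let go at the end.

Things in the scene. Friction and masses are not known exactly. Their poses are not given: they have to be found in the camera images.
- driver: inline battery screwdriver with a blue band, the one to move; 0.24 to 0.38 kg, balanced near its origin, which is on its axis amid the rubber grip. Local x runs along the tool towards the bit. At the start it hangs plumb, local x down, local y along the stand's y, its origin 180 mm above the bench. Round body 23 mm across from local x = -35 to +75 mm, stem 19 mm across behind it to -75
- driver_bail (a point): centre of the cross bar of the blue screwdriver's bail, at driver-local x = -145 mm. The bail is a closed loop of 6 mm wire fixed rigidly to the tail in the local x-y plane, 42 mm wide outside; the bar runs along local y; 67 mm free inside between bar and tail
- driver_tip (a point): tip of the blue screwdriver's bit, at driver-local x = +147 mm (33 mm above the bench at the start); cone and chuck (16 mm across) run to +117, the rest is a 7 mm bit
- stand: fixed white tool hanger with the yellow hook. Origin on the bench under the nose end; local z up; the hook lies in the local x-z plane, its mouth opens to local -x. Post 32 mm square at local x = +140, 445 mm high, on a flange 110 mm across; level arm 25 mm square from x = 0 to +150 over the hook, underside 419 mm high; the hook's shank comes down from it at x = +45
- hook_seat (a point): where the centre of the bail bar rests at the start: stand-local x = -8 mm, 325 mm above the bench. Hook of 11 mm round bar; its bowl floor runs almost level (1 mm hump at x = +10) from here back to x = +26. Lowest point of the hook 310 mm high: the bar can rise at most 52 mm before the tool's tail meets the hook from below
- hook_nose (a point): end of the hook's nose, stand-local x = 0, 351 mm high: the hook's front bends back over the seat, underside 345, top 357 mm high. The bar cannot rise at the seat; its centre must be at x = +4 mm or more (+8 is good), the keeper pressed back, to rise past the nose. With its centre above 361 mm (36 mm over the seat) it comes out forward (local -x) over the nose
- keeper (a joint): angle (rad) of the steel keeper, a cranked plate 14 mm wide hinged about the stand's y at stand-local x = +14 mm, height 397 mm. 0 = shut against the nose end. Pushed back (local +x) it swings to 0.30 at most; its spring resists with 2.5 N at the tail when shut, 4 N at 0.24 rad, 6 N near the nose. Reads about 0.18 with the bar at x = +4 mm, 0.24 at +8. Snaps shut behind the bar
- keeper_tail (a point): lower end of the keeper's tail, the part that the bail bar presses back; shut, it hangs to about seat height with its front face 1 mm behind the seated bar. A bar lifted 5 to 12 mm off the seat, still under the nose, meets it squarely; on the seat it can jam under the end. A tool taken at a slant may slip some mm in the fingers as they tighten: feel where the bar is (it stops under the nose)
- cradle: fixed blue cradle, base 170 x 262 x 8 mm, origin at the centre of its underside; three places along local x, at local y = -84, 0, +84 mm. Each has two white V rests (90 degrees, 14 mm thick) at local x = -55 (for the stem) and +55 (for the body), top edges 44 to 46 mm above the bench; only the base lies between them. The tools in it point their bits to local +x
- free_place (a point): on the axis of the empty middle place, midway between its rests, 43 mm above the bench: the origin of the blue screwdriver belongs here (10 mm along the axis either way still lies on both rests), its local x along the cradle's x
- driver_g: identical screwdriver with a green band, lying in an outer place of the cradle, origin and axes as for the blue one; leave it
- driver_o: identical screwdriver with an orange band, lying in the other outer place; leave it
- bit_case: red bit case 62 x 36 x 22 mm lying on the bench near the middle, origin at the centre of its underside; leave it
- tape: yellow ring of tape 76 mm across, 19 mm high, at the right, origin at the centre of its underside; leave it
- flux: red flux bottle 56 mm across, 125 mm high, at the left, origin at the centre of its underside; leave it
- cleaner: clear bottle with blue cap 64 mm across, 165 mm high, at the left, origin at the centre of its underside; leave it
- pot: green open pot 84 mm across, 100 mm high, at the right, origin at the centre of its underside; leave it

How it is judged:
By the outcome, as a careful person would: the job done as asked, in the order asked, and still so for the second after the job is handed in, with the robot touching nothing.
It also fails if it takes over 59 s, if anything falls off the work surface, if the arm or the gripper's body presses on something with over 40 N, if the wrist force passes 120 N, or if a joint passes its speed limit or range.

## Working session

There is one attempt and no reset: what is moved stays moved. The work goes in short steps, Python scripts to look and compute and a tool call to move; the robot and the scene stay as the last step left them, time stands still between calls to the robot, and variables do not carry over. Pictures are saved under pics/ and viewed, at most 10 in all, crops included, and the job is handed in when it is done.

Besides the shell and the picture viewer there is one more tool, called after "Request:" by a JSON object that holds its "op" and its "data", one argument or row to a line. play_rows: Moves the arm, as the interface text tells. Its arguments: {"type":"object","properties":{"motion":{"type":"array"},"squeeze":{"type":"number"}},"required":["motion"]}

```bash
ls; mkdir -p pics; python3 - <<'E'
from bench import sensors, camera, camera_params, bot
import cv2, numpy as np
print(sensors.get_obs()); print(bot.grasp_offset)
for n in ("side","top"):
    p,d=camera(n); np.savez(f"pics/{n}0.npz",p=p,d=d); cv2.imwrite(f"pics/{n}0.png",p[:,:,::-1])
    c=camera_params(n); print(n,c)
print(camera_params("wrist"))
E
```

```text
pics
{'clock': 0.0, 'qpos': array([ 9.15886805e-01,  1.59041740e-01,  1.59821889e+00,  5.90878500e-06,
        1.38620139e+00, -2.10078637e-01]), 'joint_vel': array([-1.56479041e-04, -4.27968339e-04,  2.42783152e-05, -4.01201931e-04,
       -1.05233264e-03, -1.49036417e-03]), 'effort': array([ 1.41770448e-05, -3.96019292e+01, -3.31422150e+01, -2.78371135e-04,
        8.70684336e-03, -2.86330737e-05]), 'position': array([247.06264142, 518.55917672, 230.32768538]), 'orientation': array([-3.94397297e-04,  2.20586643e-01,  9.75366936e-01, -8.47405892e-04]), 'wrist_force': array([-0.1607112 ,  0.28216037,  0.85725456]), 'moment': array([-0.02659353,  0.03320741, -0.00837735]), 'grasp_force': 0.0, 'finger_gap': 1.0025732449164233}
18.700000000000003
side {'fov_y': 48.83225358201438, 'cx': 313.54544556086216, 'cy': 195.86114562687465, 'R': array([[-0.96550693, -0.26034178,  0.00430518],
       [-0.17986055,  0.65489524, -0.73400436],
       [ 0.18827256, -0.70946063, -0.67913111]]), 't': array([ 461.9079248 ,  276.04488315, 1522.0059947 ])}
top {'fov_y': 42.00734615034963, 'cx': 314.5042301301623, 'cy': 198.86369810995456, 'R': array([[ 0.02640421, -0.99959117, -0.01096887],
       [-0.98277739, -0.02394937, -0.18323489],
       [ 0.18289728,  0.01561813, -0.98300797]]), 't': array([ -23.6098655 ,  526.08515347, 1882.85787932])}
{'fov_y': 69.4254234904375, 'cx': 322.4678300870127, 'cy': 198.07831866627552, 'hand_eye': array([[ 1.12938831e-03, -9.65826071e-01, -2.59188590e-01,
         6.60482711e+01],
       [ 9.99999086e-01,  8.98121281e-04,  1.01068619e-03,
        -1.79999523e-01],
       [-7.43364284e-04, -2.59189495e-01,  9.65826202e-01,
        -1.42174996e+02],
       [ 0.00000000e+00,  0.00000000e+00,  0.00000000e+00,
         1.00000000e+00]])}
```

View pics/side0.png

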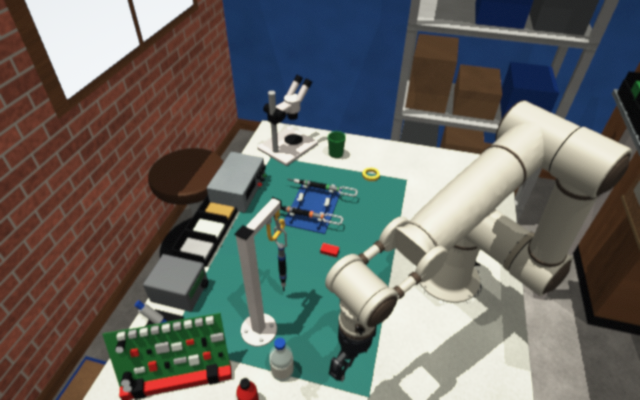

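View pics/top0.png

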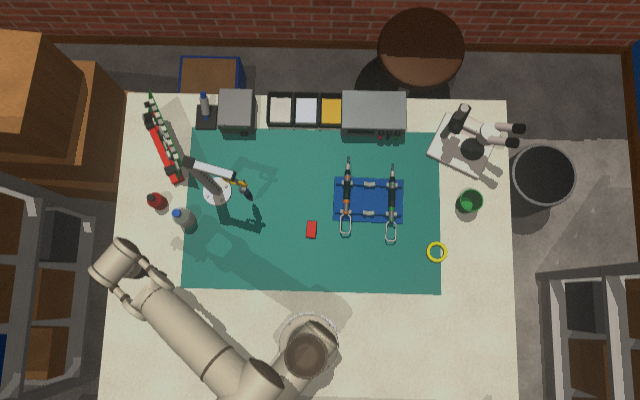

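The side view shows the post at about (255,280), the driver at (282,265) and the cradle at (315,207). The top view shows the flange at (217,190), the hanger arm from (187,163) to (235,175), the driver at about (245,190) and the cradle at (368,200). Next I measure the stand axes, the cradle and the driver.

```bash
cat > h.py <<'E'
import numpy as np, cv2
from bench import sensors, camera, camera_params, bot
from scipy.spatial.transform import Rotation as Ro
def cam(n,obs=None):
    c=camera_params(n); f=200/np.tan(np.radians(c["fov_y"]/2))
    if n!="wrist": R,t=c["R"],c["t"]; return f,c["cx"],c["cy"],R.T,-R.T@t   # Rwc, origin
    q=obs["orientation"]; Rt=Ro.from_quat(np.r_[q[1:],q[0]]).as_matrix(); H=c["hand_eye"]
    return f,c["cx"],c["cy"],Rt@H[:3,:3],Rt@H[:3,3]+obs["position"]
def cloud(n,d,obs=None):
    f,cx,cy,R,o=cam(n,obs); v,u=np.mgrid[:400,:640]
    P=np.dstack([(u-cx)/f*d,(v-cy)/f*d,d])@R.T+o; P[d<=0]=np.nan; return P
def onplane(n,uv,z,obs=None):
    f,cx,cy,R,o=cam(n,obs); uv=np.atleast_2d(uv)
    r=np.c_[(uv[:,0]-cx)/f,(uv[:,1]-cy)/f,np.ones(len(uv))]@R.T
    return o+r*((z-o[2])/r[:,2])[:,None]
def hsv(p): return cv2.cvtColor(p,cv2.COLOR_RGB2HSV)
def rect(P): 
    (c,s,a)=cv2.minAreaRect(P[:,:2].astype(np.float32)); return np.round(c,1),np.round(s,1),round(a,2)
E
python3 - <<'E'
from h import *
Z=np.load("pics/top0.npz"); p,d=Z["p"],Z["d"]; P=cloud("top",d); h=hsv(p)
v,u=np.mgrid[:400,:640]
m=(u>175)&(u<245)&(v>150)&(v<200)&(P[...,2]>425)&(P[...,2]<460)
m=cv2.morphologyEx(m.astype(np.uint8),cv2.MORPH_OPEN,np.ones((3,3)))>0
print("arm",m.sum(),np.median(P[m][:,2]),rect(P[m])); c=P[m].mean(0); w=np.linalg.svd(P[m][:,:2]-c[:2],full_matrices=False)[2][0]; print(c,w)
uv=np.c_[u[m],v[m]]; print("arm by ray",rect(onplane("top",uv,444)))
m=(h[...,0]>100)&(h[...,0]<120)&(h[...,1]>130)&(u>325)&(u<410)&(v>165)&(v<235)
print("cradle",m.sum(),np.nanmedian(P[m][:,2]),rect(onplane("top",np.c_[u[m],v[m]],8)),rect(P[m&(d>0)]))
# flange
m=(h[...,1]<50)&(h[...,2]>140)&(u>200)&(u<235)&(v>172)&(v<208)
X=onplane("top",np.c_[u[m],v[m]],8); print("flange",X.min(0),X.max(0))
# driver from side: points height
Zs=np.load("pics/side0.npz"); ps,ds=Zs["p"],Zs["d"]; Ps=cloud("side",ds)
m=(u>262)&(u<298)&(v>215)&(v<300)&(Ps[...,2]>40)&(Ps[...,2]<420)
hh=hsv(ps)
for z in range(40,420,20):
    k=m&(abs(Ps[...,2]-z)<10)
    if k.sum(): print(z,k.sum(),np.median(Ps[k],0).round(),np.median(ps[k],0))
c=cv2.resize(ps[190:350,220:340][:,:,::-1],None,fx=5,fy=3.7); c=cv2.resize(ps[190:310,220:340][:,:,::-1],None,fx=5,fy=5,interpolation=cv2.INTER_CUBIC);cv2.imwrite("pics/sc.png",c)
E
```

```text
arm 527 444.696297406771 (array([541.6, 303.2]), array([161. ,  34.4]), 76.03)
[540.07414608 306.9288775  444.43891237] [0.26008747 0.96558506]
arm by ray (array([537.8, 303.1]), array([165.7,  36.3]), 72.76)
cradle 2232 8.867599176003523 (array([ 536.1, -211.1]), array([260.8, 169.5]), 88.43) (array([ 536.3, -211.9]), array([262.3, 171.2]), 88.68)
flange [501.14844851 308.87958677   8.        ] [627.04877083 416.55858891   8.        ]
40 4 [517. 228.  45.] [43. 83. 76.]
60 9 [518. 232.  67.] [70. 86. 81.]
80 17 [516. 234.  81.] [65. 79. 75.]
100 18 [516. 234. 100.] [28.5 44.  48.5]
120 29 [514. 236. 121.] [37. 49. 65.]
140 33 [513. 236. 140.] [19. 25. 26.]
160 31 [515. 235. 159.] [13. 16. 15.]
180 36 [515. 236. 182.] [13.  17.5 18. ]
200 32 [515. 235. 201.] [22.  37.5 63.5]
220 40 [516. 233. 219.] [48.5 57.5 68. ]
240 31 [514. 232. 240.] [48. 60. 68.]
260 46 [520. 228. 256.] [105.  122.5 117.5]
280 12 [501. 231. 277.] [ 74.  101.   90.5]
300 15 [502. 230. 302.] [ 72. 103.  94.]
320 88 [519. 232. 322.] [138.5 118.   72. ]
340 52 [519. 233. 339.] [103.5  91.5  65.5]
360 54 [522. 238. 358.] [109.5  99.   66. ]
380 34 [528. 277. 379.] [97.5 93.  60.5]
400 37 [523. 275. 401.] [86. 83. 64.]
```

View pics/sc.png

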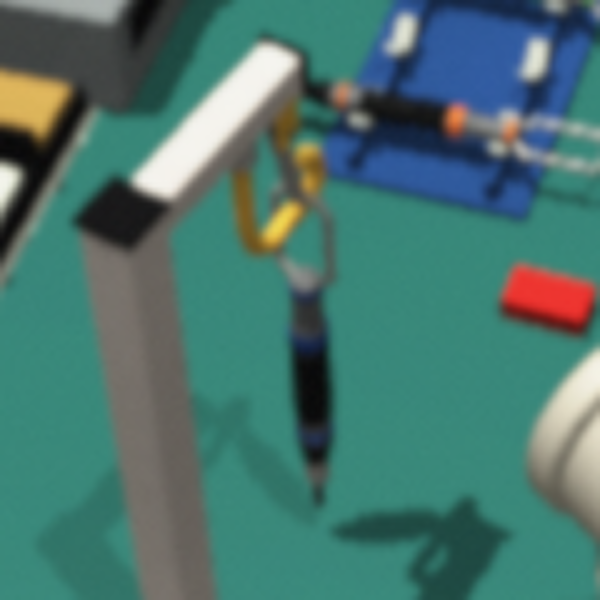

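The crop shows the bail (at 300–330, 190–290) threaded through the yellow hook. The hook's mouth faces away from the post, so the approach is along stand +x, which is about world +y. Next I check what kinematics `bot` offers and refine the axes.

Request:
{"op": "play_rows", "data": {
  "motion": [
    {"tx": -80, "ty": -90, "tz": -50, "az": 10},
    {"tx": -120, "ty": -130, "tz": -80, "az": 20},
    {"tx": -150, "ty": -170, "tz": -100, "az": 30},
    {"tx": -190, "ty": -210, "tz": -100, "az": 38},
    {"tx": -220, "ty": -250, "tz": -100, "az": 46},
    {"tx": -250, "ty": -290, "tz": -100, "az": 54},
    {"tx": -280, "ty": -320, "tz": -100, "az": 62},
    {"tx": -317, "ty": -357, "tz": -100, "az": 70},
    {"tx": -317, "ty": -357, "tz": -100, "az": 79},
    {"tx": -317, "ty": -357, "tz": -100, "az": 79},
    {"tx": -317, "ty": -357, "tz": -100, "az": 79},
    {"tx": -317, "ty": -357, "tz": -100, "az": 79}
  ]
}}

```text
schema error: expected keys ax, ay, az, tx, ty, tz, fingers
```

Request:
{"op": "play_rows", "data": {
  "motion": [
    {"ax": 0, "ay": 0, "tx": -80, "ty": -90, "tz": -50, "az": 10, "fingers": 1},
    {"ax": 0, "ay": 0, "tx": -120, "ty": -130, "tz": -80, "az": 20, "fingers": 1},
    {"ax": 0, "ay": 0, "tx": -150, "ty": -170, "tz": -100, "az": 30, "fingers": 1},
    {"ax": 0, "ay": 0, "tx": -190, "ty": -210, "tz": -100, "az": 38, "fingers": 1},
    {"ax": 0, "ay": 0, "tx": -220, "ty": -250, "tz": -100, "az": 46, "fingers": 1},
    {"ax": 0, "ay": 0, "tx": -250, "ty": -290, "tz": -100, "az": 54, "fingers": 1},
    {"ax": 0, "ay": 0, "tx": -280, "ty": -320, "tz": -100, "az": 62, "fingers": 1},
    {"ax": 0, "ay": 0, "tx": -317, "ty": -357, "tz": -100, "az": 70, "fingers": 1},
    {"ax": 0, "ay": 0, "tx": -317, "ty": -357, "tz": -100, "az": 79, "fingers": 1},
    {"ax": 0, "ay": 0, "tx": -317, "ty": -357, "tz": -100, "az": 79, "fingers": 1},
    {"ax": 0, "ay": 0, "tx": -317, "ty": -357, "tz": -100, "az": 79, "fingers": 1},
    {"ax": 0, "ay": 0, "tx": -317, "ty": -357, "tz": -100, "az": 79, "fingers": 1}
  ]
}}

```text
clock: 1.3
position: [379.9, 59.8, 330.9]
orientation: [-0.001, 0.791, 0.611, -0.0]
wrist_force: [-0.1, 0.7, -0.1]
finger_gap: 1.001
grasp_force: 0.0
```

Request:
{"op": "play_rows", "data": {
  "motion": [
    {"ax": 0, "ay": 8, "az": 0, "tx": 2, "ty": 10, "tz": 0, "fingers": 1},
    {"ax": 0, "ay": 16, "az": 0, "tx": 4, "ty": 20, "tz": 10, "fingers": 1},
    {"ax": 0, "ay": 24, "az": 0, "tx": 6, "ty": 30, "tz": 20, "fingers": 1},
    {"ax": 0, "ay": 32, "az": 0, "tx": 8, "ty": 40, "tz": 30, "fingers": 1},
    {"ax": 0, "ay": 40, "az": 0, "tx": 10, "ty": 50, "tz": 40, "fingers": 1},
    {"ax": 0, "ay": 48, "az": 0, "tx": 12, "ty": 60, "tz": 50, "fingers": 1},
    {"ax": 0, "ay": 56, "az": 0, "tx": 14, "ty": 70, "tz": 60, "fingers": 1},
    {"ax": 0, "ay": 64, "az": 0, "tx": 16, "ty": 80, "tz": 70, "fingers": 1},
    {"ax": 0, "ay": 72, "az": 0, "tx": 16, "ty": 90, "tz": 80, "fingers": 1},
    {"ax": 0, "ay": 80, "az": 0, "tx": 16, "ty": 99, "tz": 90, "fingers": 1},
    {"ax": 0, "ay": 88, "az": 0, "tx": 16, "ty": 99, "tz": 100, "fingers": 1},
    {"ax": 0, "ay": 88, "az": 0, "tx": 16, "ty": 99, "tz": 100, "fingers": 1}
  ]
}}

```text
clock: 2.5
position: [477.8, 54.2, 226.3]
orientation: [-0.432, 0.569, 0.435, 0.547]
wrist_force: [0.5, 0.7, 0.0]
finger_gap: 0.999
grasp_force: 0.0
```

```bash
python3 - <<'E'
from h import *
o=sensors.get_obs(); print(o["clock"],o["qpos"].round(2),o["position"].round(1)); q=o["orientation"]; print(Ro.from_quat(np.r_[q[1:],q[0]]).as_matrix().round(3))
p,d=camera("wrist"); np.savez("pics/w1.npz",p=p,d=d); cv2.imwrite("pics/w1.png",p[:,:,::-1])
E
```

```text
2.5 [-0.8   0.39  2.03  1.12  1.9  -0.92] [477.8  54.2 226.3]
[[ 0.022  0.969  0.247]
 [ 0.022 -0.247  0.969]
 [ 1.    -0.015 -0.027]]
```

View pics/w1.png

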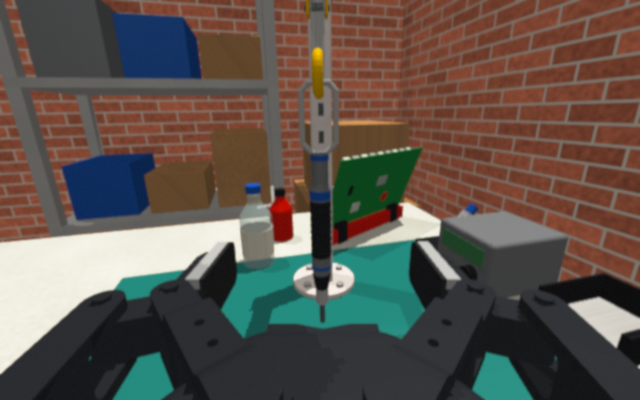

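The tool is now level and facing the hook. The driver is upright at u≈321 (rows 150–320), the bail at u 300–340, the yellow nose at (318,72) and the post behind at u≈319. Next I measure the driver's axis and the hook's nose from near.

```bash
python3 - <<'E'
from h import *
o=sensors.get_obs()
Z=np.load("pics/w1.npz"); p,d=Z["p"],Z["d"]; P=cloud("wrist",d,o); v,u=np.mgrid[:400,:640]; h=hsv(p)
D=np.where(d>0,d,9e9)
f,cx,cy,R,org=cam("wrist",o)
for r in range(85,325,12):
    m=(v==r)&(u>290)&(u<352)&(P[...,1]<245)&(P[...,1]>150)
    if m.sum(): 
        U=u[m]; X=P[m]; print(r,U.min(),U.max(),np.median(d[m]).round(),X[:,0].min().round(1),X[:,0].max().round(1),"mid",((X[0]+X[-1])/2).round(1),"front",X[:,1].min().round(1), np.median(p[m],0))
m=(h[...,0]>18)&(h[...,0]<32)&(h[...,1]>150)&(h[...,2]>120)&(u>300)&(u<340)&(v<110)
for a in range(0,110,8):
    k=m&(v>=a)&(v<a+8)
    if k.any(): print("hook",a,u[k].min(),u[k].max(),np.nanmedian(P[k],0).round(1))
q=Ro.from_quat(np.r_[o["orientation"][1:],o["orientation"][0]]).as_matrix()
# post
m=(abs(u-319)<25)&(P[...,1]>330)&(P[...,1]<380)&(P[...,2]>150)&(P[...,2]<400)&(h[...,1]<60)
print("post",m.sum(),np.median(P[m],0),P[m].min(0),P[m].max(0))
E
```

```text
85 302 334 292.0 501.2 532.8 mid [517.  221.7 323.6] front 204.9 [106.  90.  82.]
97 298 338 296.0 497.2 537.2 mid [517.2 223.  312.2] front 216.0 [100.   87.5  78. ]
109 299 338 299.0 497.6 537.0 mid [517.3 222.  300.4] front 215.6 [96. 91. 88.]
121 299 338 302.0 497.3 536.9 mid [517.1 222.1 288.4] front 215.7 [98.5 93.  87.5]
133 299 338 306.0 497.2 537.3 mid [517.2 223.3 275.9] front 216.0 [94. 89. 85.]
145 300 337 310.0 497.5 536.3 mid [516.9 222.3 263.4] front 215.4 [98.5 93.  88.5]
157 310 328 308.0 507.6 526.8 mid [517.2 221.9 250.5] front 213.6 [17. 44. 89.]
169 311 327 312.0 508.7 525.0 mid [516.8 221.4 237.4] front 213.6 [61. 61. 61.]
181 312 327 316.0 509.0 525.3 mid [517.1 220.8 224. ] front 214.2 [60.  60.5 60. ]
193 310 330 317.0 506.4 528.3 mid [517.3 219.8 210.4] front 211.2 [25. 46. 88.]
205 310 330 321.0 505.9 527.9 mid [516.9 218.8 196.6] front 210.9 [17. 18. 18.]
217 310 330 325.0 506.4 528.5 mid [517.5 221.8 181. ] front 212.0 [16.  16.5 17. ]
229 311 330 330.0 506.6 528.1 mid [517.3 219.5 166.9] front 211.7 [16.  16.5 17. ]
241 311 330 335.0 506.4 528.0 mid [517
[... 210 characters left out ...]
13 329 350.0 508.3 526.6 mid [517.5 220.5 102.7] front 213.3 [31. 32. 32.]
289 316 327 356.0 510.8 524.5 mid [517.7 219.1  86.5] front 215.0 [42.5 41.5 41. ]
301 316 328 363.0 511.4 527.1 mid [519.2 223.6  65.5] front 216.1 [93. 93. 89.]
313 320 324 372.0 516.0 521.3 mid [518.6 221.9  48.7] front 220.9 [41. 50. 49.]
hook 0 306 327 [528.4 234.2 399.9]
hook 8 306 327 [519.8 234.8 393. ]
hook 48 312 322 [514.  211.6 351.9]
hook 56 312 322 [512.1 204.7 344.5]
hook 64 312 322 [511.4 202.5 337.2]
hook 72 312 322 [512.  202.6 330.8]
hook 80 315 322 [512.1 204.5 325.7]
post 1670 [555.86144379 347.96799364 291.11321615] [535.61436033 343.56713803 150.28804444] [567.06725844 358.92740525 399.92205133]
```

```bash
cat >> h.py <<'E'
S=np.array([.2656,.964,0]); Rh=np.c_[[0,0,1],[.964,-.2656,0],S]
def go(p,R,o=None):
    o=o or sensors.get_obs(); q=o["orientation"]; A=Ro.from_quat(np.r_[q[1:],q[0]])
    print("rot",np.degrees((A.inv()*Ro.from_matrix(R)).as_rotvec()).round(2),"shift",A.inv().apply(np.array(p)-o["position"]).round(1))
G=np.array([517.2,222.6,180])+18.7*S
E
python3 -c "
from h import *
go(G-80*S,Rh);go(G,Rh)"
```

```text
rot [-1.11  1.86 -0.46] shift [-45.4  -5.4 113.8]
rot [-1.11  1.86 -0.46] shift [-42.8  -3.8 193.7]
```

Request:
{"op": "play_rows", "data": {
  "motion": [
    {"ax": -1.1, "ay": 1.9, "az": -0.5, "tx": -20, "ty": -3, "tz": 40, "fingers": 1},
    {"ax": -1.1, "ay": 1.9, "az": -0.5, "tx": -35, "ty": -5, "tz": 80, "fingers": 1},
    {"ax": -1.1, "ay": 1.9, "az": -0.5, "tx": -45, "ty": -5, "tz": 114, "fingers": 1},
    {"ax": -1.1, "ay": 1.9, "az": -0.5, "tx": -45, "ty": -5, "tz": 114, "fingers": 1},
    {"ax": -1.1, "ay": 1.9, "az": -0.5, "tx": -45, "ty": -5, "tz": 114, "fingers": 1},
    {"ax": -1.1, "ay": 1.9, "az": -0.5, "tx": -45, "ty": -5, "tz": 114, "fingers": 1}
  ]
}}

```text
clock: 3.15
position: [504.0, 160.5, 184.3]
orientation: [-0.423, 0.561, 0.433, 0.565]
wrist_force: [-0.9, -0.1, 0.1]
finger_gap: 1.001
grasp_force: 0.0
```

```bash
python3 -c "
from h import *
o=sensors.get_obs();print(o['qpos'].round(2),o['position'].round(1))
p,d=camera('wrist');P=cloud('wrist',d,o);v,u=np.mgrid[:400,:640]
m=(P[...,2]>140)&(P[...,2]<200)&(P[...,1]<240)&(P[...,1]>190)&(abs(P[...,0]-517)<30)&(u>250)&(u<390)
for z in range(145,200,10):
    k=m&(abs(P[...,2]-z)<2); X=P[k]; print(z,k.sum(),X[:,0].min().round(1),X[:,0].max().round(1),np.percentile(X@S,3).round(1),(X@Rh[:,1]).min().round(1),(X@Rh[:,1]).max().round(1))
print('G',G@S-18.7,G@Rh[:,1])
go(G,Rh)"
```

```text
[-0.58  0.47  2.08  1.31  1.74 -1.01] [504.  160.5 184.3]
145 152 505.0 529.2 342.1 427.1 450.8
155 150 504.9 528.1 342.1 427.1 450.5
165 141 505.0 528.0 342.1 427.2 450.3
175 152 504.9 528.3 341.9 427.2 450.7
185 159 504.9 527.9 341.6 427.3 450.5
195 180 504.7 527.3 341.7 426.5 450.2
G 351.951716032 439.45824
rot [0.19 0.21 0.79] shift [-3.6 -4.2 82.4]
```

Request:
{"op": "play_rows", "data": {
  "motion": [
    {"ax": 0.2, "ay": 0.2, "az": 0.8, "tx": -4, "ty": -4.5, "tz": 15, "fingers": 1},
    {"ax": 0.2, "ay": 0.2, "az": 0.8, "tx": -4, "ty": -4.5, "tz": 35, "fingers": 1},
    {"ax": 0.2, "ay": 0.2, "az": 0.8, "tx": -4, "ty": -4.5, "tz": 55, "fingers": 1},
    {"ax": 0.2, "ay": 0.2, "az": 0.8, "tx": -4, "ty": -4.5, "tz": 70, "fingers": 1},
    {"ax": 0.2, "ay": 0.2, "az": 0.8, "tx": -4, "ty": -4.5, "tz": 83, "fingers": 1},
    {"ax": 0.2, "ay": 0.2, "az": 0.8, "tx": -4, "ty": -4.5, "tz": 83, "fingers": 1},
    {"ax": 0.2, "ay": 0.2, "az": 0.8, "tx": -4, "ty": -4.5, "tz": 83, "fingers": 1},
    {"ax": 0.2, "ay": 0.2, "az": 0.8, "tx": -4, "ty": -4.5, "tz": 83, "fingers": 1}
  ]
}}

```text
clock: 4.0
position: [521.6, 241.2, 178.5]
orientation: [-0.43, 0.563, 0.427, 0.562]
wrist_force: [-0.2, 0.1, 0.5]
finger_gap: 0.998
grasp_force: 0.0
```

```bash
python3 -c "
from h import *
o=sensors.get_obs();print(o['qpos'].round(2),o['position'].round(1),o['wrist_force'].round(1))
go(G+1*S,Rh)"
```

```text
[-0.39  0.49  2.07  1.47  1.64 -0.99] [521.6 241.2 178.5] [-0.2  0.1  0.5]
rot [ 0.04 -0.09 -0.22] shift [1.5 0.7 0.6]
```

Request:
{"op": "play_rows", "data": {
  "squeeze": 50,
  "motion": [
    {"ax": 0, "ay": 0, "az": 0, "tx": 1.5, "ty": 0.7, "tz": 0.5, "fingers": 0.2},
    {"ax": 0, "ay": 0, "az": 0, "tx": 1.5, "ty": 0.7, "tz": 0.5, "fingers": 0},
    {"ax": 0, "ay": 0, "az": 0, "tx": 1.5, "ty": 0.7, "tz": 0.5, "fingers": -0.2},
    {"ax": 0, "ay": 0, "az": 0, "tx": 1.5, "ty": 0.7, "tz": 0.5, "fingers": -0.3},
    {"ax": 0, "ay": 0, "az": 0, "tx": 1.5, "ty": 0.7, "tz": 0.5, "fingers": -0.4},
    {"ax": 0, "ay": 0, "az": 0, "tx": 1.5, "ty": 0.7, "tz": 0.5, "fingers": -0.6},
    {"ax": 0, "ay": 0, "az": 0, "tx": 1.5, "ty": 0.7, "tz": 0.5, "fingers": -1},
    {"ax": 0, "ay": 0, "az": 0, "tx": 1.5, "ty": 0.7, "tz": 0.5, "fingers": -1},
    {"ax": 0, "ay": 0, "az": 0, "tx": 1.5, "ty": 0.7, "tz": 0.5, "fingers": -1},
    {"ax": 0, "ay": 0, "az": 0, "tx": 1.5, "ty": 0.7, "tz": 0.5, "fingers": -1}
  ]
}}

```text
clock: 5.0
position: [521.9, 242.6, 179.6]
orientation: [-0.43, 0.563, 0.427, 0.562]
wrist_force: [1.4, -0.1, -0.6]
finger_gap: 0.252
grasp_force: 48.8
```

```bash
python3 -c "
from h import *
o=sensors.get_obs();print(o['position'].round(1),o['wrist_force'].round(1),o['finger_gap'],o['grasp_force'])
go(G+1*S,Rh)
p,d=camera('wrist');P=cloud('wrist',d,o);v,u=np.mgrid[:400,:640];cv2.imwrite('pics/w2.png',p[:,:,::-1])
for z in (200,215,230,240,265,280,300):
    k=(abs(P[...,2]-z)<2)&(abs(P@S-350)<20)&(abs(P@Rh[:,1]-439)<30); X=P[k]
    if k.any(): print(z,k.sum(),np.percentile(X@S,5).round(1),(X@Rh[:,1]).min().round(1),(X@Rh[:,1]).max().round(1))
"
```

```text
[521.9 242.6 179.6] [ 1.4 -0.1 -0.6] 0.252366129637378 48.756680488586426
rot [-0.03 -0.1  -0.29] shift [ 0.4  0.8 -0.8]
200 446 342.6 426.3 450.1
215 469 343.8 427.7 448.6
230 434 344.5 429.0 447.5
240 484 344.3 428.9 447.8
265 351 350.0 417.6 459.2
280 379 350.0 417.7 459.3
```

View pics/w2.png

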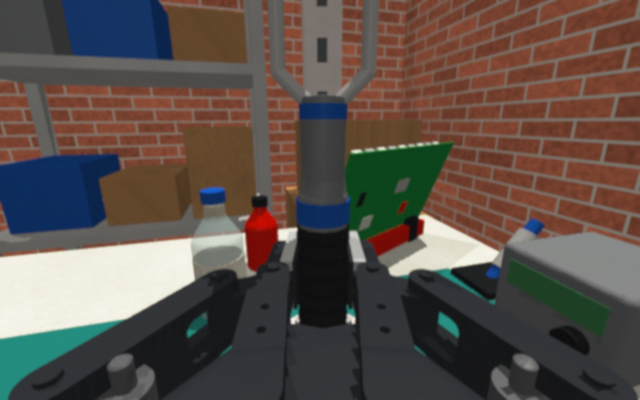

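The wrist view shows the driver upright and centred between the pads at u≈322, with its blue bands at rows 105 and 210. Now I lift 8 mm, under the nose.

Request:
{"op": "play_rows", "data": {
  "motion": [
    {"ax": 0, "ay": 0, "az": 0, "tx": 2, "ty": 0, "tz": 0, "fingers": -1},
    {"ax": 0, "ay": 0, "az": 0, "tx": 4, "ty": 0, "tz": 0, "fingers": -1},
    {"ax": 0, "ay": 0, "az": 0, "tx": 6, "ty": 0, "tz": 0, "fingers": -1},
    {"ax": 0, "ay": 0, "az": 0, "tx": 8, "ty": 0, "tz": 0, "fingers": -1},
    {"ax": 0, "ay": 0, "az": 0, "tx": 8, "ty": 0, "tz": 0, "fingers": -1},
    {"ax": 0, "ay": 0, "az": 0, "tx": 8, "ty": 0, "tz": 0, "fingers": -1}
  ]
}}

```text
clock: 5.65
position: [521.9, 242.6, 187.7]
orientation: [-0.43, 0.563, 0.427, 0.562]
wrist_force: [-0.5, 0.2, -2.7]
finger_gap: 0.251
grasp_force: 48.8
```

Request:
{"op": "play_rows", "data": {
  "motion": [
    {"ax": 0, "ay": 0, "az": 0, "tx": 0, "ty": 0, "tz": 3, "fingers": -1},
    {"ax": 0, "ay": 0, "az": 0, "tx": 0, "ty": 0, "tz": 6, "fingers": -1},
    {"ax": 0, "ay": 0, "az": 0, "tx": 0, "ty": 0, "tz": 9, "fingers": -1},
    {"ax": 0, "ay": 0, "az": 0, "tx": 0, "ty": 0, "tz": 12, "fingers": -1},
    {"ax": 0, "ay": 0, "az": 0, "tx": 0, "ty": 0, "tz": 14, "fingers": -1},
    {"ax": 0, "ay": 0, "az": 0, "tx": 0, "ty": 0, "tz": 16, "fingers": -1},
    {"ax": 0, "ay": 0, "az": 0, "tx": 0, "ty": 0, "tz": 16, "fingers": -1},
    {"ax": 0, "ay": 0, "az": 0, "tx": 0, "ty": 0, "tz": 16, "fingers": -1},
    {"ax": 0, "ay": 0, "az": 0, "tx": 0, "ty": 0, "tz": 16, "fingers": -1}
  ]
}}

```text
clock: 6.55
position: [526.2, 257.9, 187.9]
orientation: [-0.43, 0.563, 0.427, 0.562]
wrist_force: [-1.7, -2.4, -2.4]
finger_gap: 0.254
grasp_force: 49.3
```

```bash
cat > chk.py <<'E'
from h import *
o=sensors.get_obs(); F=o["wrist_force"]; print(o['clock'],o['position'].round(1),"S",(o['position']@S-18.7).round(1),"F",F.round(1),"F.S",(F@S).round(1),"M",o["moment"].round(2))
p,d=camera('wrist');P=cloud('wrist',d,o); c=o['position']@S-18.7; z0=o["position"][2]
for dz in (20,50,60,85,100):
    k=(abs(P[...,2]-z0-dz)<2)&(abs(P@S-c)<20)&(abs(P@Rh[:,1]-439)<30); X=P[k]
    if k.any(): print(dz,(np.percentile(X@S,5)-c).round(1),(X@Rh[:,1]).min().round(1),(X@Rh[:,1]).max().round(1))
E
python3 chk.py
```

```text
6.55 [526.2 257.9 187.9] S 369.7 F [-1.7 -2.4 -2.4] F.S -2.7 M [-0.56  0.17  0.03]
20 -13.5 426.6 449.9
50 -14.2 429.0 447.7
60 -15.4 428.9 447.9
85 -12.0 417.6 459.5
100 -13.6 417.6 459.4
```

The bail pivoted in the pads: the driver leans about 5.4° back and the bar has hardly moved. I grip harder and pitch the tool forward instead.

Request:
{"op": "play_rows", "data": {
  "squeeze": 115,
  "motion": [
    {"ax": 0, "ay": 0, "az": 0, "tx": 0, "ty": 0, "tz": 0, "fingers": -1},
    {"ax": 0, "ay": 0, "az": 0, "tx": 0, "ty": 0, "tz": 0, "fingers": -1},
    {"ax": 0, "ay": 0, "az": 0, "tx": 0, "ty": 0, "tz": 0, "fingers": -1},
    {"ax": 0, "ay": -1, "az": 0, "tx": 0, "ty": 0, "tz": 0, "fingers": -1},
    {"ax": 0, "ay": -2, "az": 0, "tx": 0, "ty": 0, "tz": 0, "fingers": -1},
    {"ax": 0, "ay": -3, "az": 0, "tx": 0, "ty": 0, "tz": 0, "fingers": -1},
    {"ax": 0, "ay": -4, "az": 0, "tx": 0, "ty": 0, "tz": 0, "fingers": -1},
    {"ax": 0, "ay": -5, "az": 0, "tx": 0, "ty": 0, "tz": 0, "fingers": -1},
    {"ax": 0, "ay": -5, "az": 0, "tx": 0, "ty": 0, "tz": 0, "fingers": -1},
    {"ax": 0, "ay": -5, "az": 0, "tx": 0, "ty": 0, "tz": 0, "fingers": -1}
  ]
}}

```text
clock: 7.6
position: [526.2, 258.0, 188.1]
orientation: [-0.411, 0.587, 0.445, 0.537]
wrist_force: [-0.9, -3.8, -2.7]
finger_gap: 0.23
grasp_force: 112.7
```

```bash
python3 chk.py
```

```text
7.6 [526.2 258.  188.1] S 369.7 F [-0.9 -3.8 -2.7] F.S -4.0 M [-0.45  0.08 -0.02]
20 -11.4 426.7 449.7
50 -9.8 428.9 447.8
60 -10.3 428.8 447.9
85 -5.0 417.7 459.3
100 -5.4 417.5 459.5
```

Request:
{"op": "play_rows", "data": {
  "motion": [
    {"ax": 0, "ay": 0, "az": 0, "tx": 0, "ty": 0, "tz": 1, "fingers": -1},
    {"ax": 0, "ay": 0, "az": 0, "tx": 0, "ty": 0, "tz": 3, "fingers": -1},
    {"ax": 0, "ay": 0, "az": 0, "tx": 2, "ty": 0, "tz": 2.8, "fingers": -1},
    {"ax": 0, "ay": 0, "az": 0, "tx": 4, "ty": 0, "tz": 2.6, "fingers": -1},
    {"ax": 0, "ay": 0, "az": 0, "tx": 6, "ty": 0, "tz": 2.5, "fingers": -1},
    {"ax": 0, "ay": 0, "az": 0, "tx": 8, "ty": 0, "tz": 2.3, "fingers": -1},
    {"ax": 0, "ay": 0, "az": 0, "tx": 10, "ty": 0, "tz": 2.1, "fingers": -1},
    {"ax": 0, "ay": 0, "az": 0, "tx": 12, "ty": 0, "tz": 2, "fingers": -1},
    {"ax": 0, "ay": 0, "az": 0, "tx": 14, "ty": 0, "tz": 1.8, "fingers": -1}
  ]
}}

```text
clock: 8.55
position: [526.9, 260.8, 201.5]
orientation: [-0.411, 0.587, 0.445, 0.537]
wrist_force: [-2.3, -4.7, -6.4]
finger_gap: 0.233
grasp_force: 113.0
```

```bash
python3 chk.py
```

```text
8.55 [526.9 260.8 201.5] S 372.6 F [-2.3 -4.7 -6.4] F.S -5.1 M [-0.83  0.19  0.  ]
20 -11.7 426.8 449.5
50 -10.7 429.0 447.6
60 -11.2 428.9 447.9
85 -6.3 417.6 459.4
100 -7.1 417.6 459.8
```

Request:
{"op": "play_rows", "data": {
  "motion": [
    {"ax": 0, "ay": 0, "az": 0, "tx": 0, "ty": 0, "tz": 1.5, "fingers": -1},
    {"ax": 0, "ay": 0, "az": 0, "tx": 2, "ty": 0, "tz": 1.5, "fingers": -1},
    {"ax": 0, "ay": 0, "az": 0, "tx": 4, "ty": 0, "tz": 1.3, "fingers": -1},
    {"ax": 0, "ay": 0, "az": 0, "tx": 6, "ty": 0, "tz": 1.1, "fingers": -1},
    {"ax": 0, "ay": 0, "az": 0, "tx": 8, "ty": 0, "tz": 1, "fingers": -1},
    {"ax": 0, "ay": 0, "az": 0, "tx": 8, "ty": 0, "tz": 1, "fingers": -1}
  ]
}}

```text
clock: 9.2
position: [527.6, 262.3, 210.0]
orientation: [-0.411, 0.587, 0.445, 0.537]
wrist_force: [-1.7, -5.6, -5.5]
finger_gap: 0.233
grasp_force: 113.2
```

```bash
cat >> chk.py <<'E'
h=hsv(p); v,u=np.mgrid[:400,:640]; m=(h[...,0]>100)&(h[...,0]<120)&(h[...,1]>140)&(abs(P@S-c)<20)&(abs(P@Rh[:,1]-439)<14)
zz=np.sort(P[m][:,2]-z0); print("bands", [np.percentile(zz[zz<40],5).round(1),np.percentile(zz[zz<40],95).round(1)],[np.percentile(zz[zz>40],5).round(1),np.percentile(zz[zz>40],95).round(1)])
E
python3 chk.py
python3 - <<'E'
from h import *
p,d=camera("side"); c=cv2.resize(p[195:275,240:320][:,:,::-1],None,fx=7,fy=7,interpolation=cv2.INTER_CUBIC);cv2.imwrite("pics/s2.png",c)
E
```

```text
9.2 [527.6 262.3 210. ] S 374.3 F [-1.7 -5.6 -5.5] F.S -5.9 M [-0.42  0.08  0.03]
20 -11.8 427.0 449.8
50 -11.4 429.3 447.7
60 -11.8 429.2 447.9
85 -7.3 417.9 459.7
100 -18.0 417.7 459.6
bands [np.float64(23.6), np.float64(32.7)] [np.float64(67.3), np.float64(72.5)]
```

View pics/s2.png

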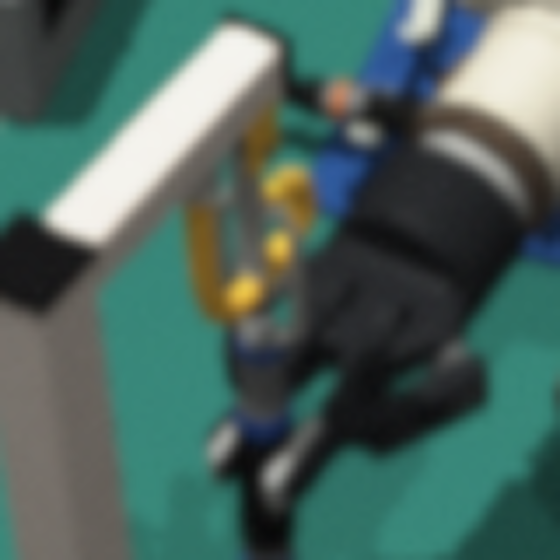

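The side crop shows the bail inside the hook's throat, with the keeper (grey, ~250,230) pushed back and the nose at (290,185). There is no jam, so I continue the lift by 13 mm.

Request:
{"op": "play_rows", "data": {
  "motion": [
    {"ax": 0, "ay": 0, "az": 0, "tx": 2, "ty": 0, "tz": 0.5, "fingers": -1},
    {"ax": 0, "ay": 0, "az": 0, "tx": 4, "ty": 0, "tz": 0.3, "fingers": -1},
    {"ax": 0, "ay": 0, "az": 0, "tx": 6, "ty": 0, "tz": 0, "fingers": -1},
    {"ax": 0, "ay": 0, "az": 0, "tx": 8, "ty": 0, "tz": -0.3, "fingers": -1},
    {"ax": 0, "ay": 0, "az": 0, "tx": 10, "ty": 0, "tz": -0.6, "fingers": -1},
    {"ax": 0, "ay": 0, "az": 0, "tx": 12, "ty": 0, "tz": -0.9, "fingers": -1},
    {"ax": 0, "ay": 0, "az": 0, "tx": 13, "ty": 0, "tz": -1, "fingers": -1},
    {"ax": 0, "ay": 0, "az": 0, "tx": 13, "ty": 0, "tz": -1, "fingers": -1}
  ]
}}

```text
clock: 10.1
position: [527.8, 262.4, 223.3]
orientation: [-0.411, 0.586, 0.445, 0.537]
wrist_force: [-0.8, -5.5, -3.7]
finger_gap: 0.233
grasp_force: 114.0
```

```bash
python3 chk.py
```

```text
10.1 [527.8 262.4 223.3] S 374.4 F [-0.8 -5.5 -3.7] F.S -5.5 M [-0.3   0.07  0.01]
20 -12.6 426.6 450.4
50 -13.5 429.2 448.2
60 -14.6 429.2 448.3
85 -11.0 418.2 459.8
100 -17.8 417.9 460.0
bands [np.float64(23.0), np.float64(32.3)] [np.float64(66.7), np.float64(72.0)]
```

Request:
{"op": "play_rows", "data": {
  "motion": [
    {"ax": 0, "ay": 0, "az": 0, "tx": 2, "ty": 0, "tz": -2, "fingers": -1},
    {"ax": 0, "ay": 0, "az": 0, "tx": 1.6, "ty": 0, "tz": -5, "fingers": -1},
    {"ax": 0, "ay": 0, "az": 0, "tx": 1.3, "ty": 0, "tz": -8, "fingers": -1},
    {"ax": 0, "ay": 0, "az": 0, "tx": 1, "ty": 0, "tz": -12, "fingers": -1},
    {"ax": 0, "ay": 0, "az": 0, "tx": 0.6, "ty": 0, "tz": -16, "fingers": -1},
    {"ax": 0, "ay": 0, "az": 0, "tx": 0.3, "ty": 0, "tz": -20, "fingers": -1}
  ]
}}

```text
clock: 10.75
position: [522.2, 243.1, 224.3]
orientation: [-0.411, 0.587, 0.445, 0.537]
wrist_force: [0.4, 1.0, -3.7]
finger_gap: 0.234
grasp_force: 112.4
```

```bash
python3 chk.py
```

```text
10.75 [522.2 243.1 224.3] S 354.3 F [ 0.4  1.  -3.7] F.S 1.1 M [-0.96  0.27  0.  ]
20 -11.6 426.9 449.7
50 -10.4 429.1 447.7
60 -10.7 429.0 448.0
85 -5.9 417.6 459.5
100 -19.6 417.6 459.7
bands [np.float64(23.8), np.float64(32.9)] [np.float64(67.6), np.float64(72.8)]
```

```bash
python3 - <<'E'
from h import *
o=sensors.get_obs(); print(o["wrist_force"].round(1),o["moment"].round(2))
p,d=camera("side"); a=cv2.resize(p[195:275,250:320][:,:,::-1],None,fx=5,fy=5,interpolation=cv2.INTER_CUBIC)
p,d=camera("wrist"); cv2.imwrite("pics/s3.png",np.hstack([a,p[:400,180:440][:,:,::-1]]))
E
```

```text
[ 0.2 -0.4 -3.8] [-1.04  0.27 -0.05]
```

View pics/s3.png

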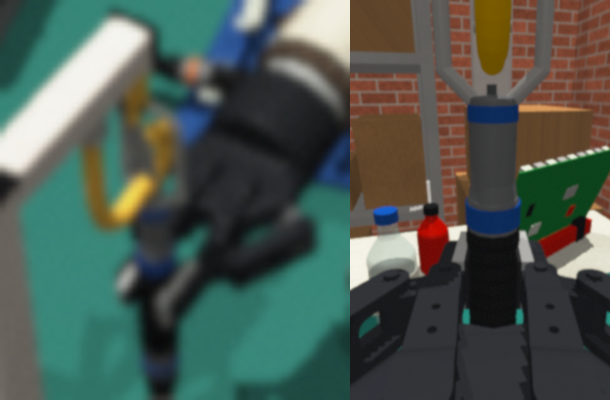

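The bail is over the nose and the force is only the weight. I back it out along stand −x.

Request:
{"op": "play_rows", "data": {
  "motion": [
    {"ax": 0, "ay": 0, "az": 0, "tx": -0.3, "ty": 0, "tz": -4, "fingers": -1},
    {"ax": 0, "ay": 0, "az": 0, "tx": -0.7, "ty": 0, "tz": -9, "fingers": -1},
    {"ax": 0, "ay": 0, "az": 0, "tx": -1.2, "ty": 0, "tz": -14, "fingers": -1},
    {"ax": 0, "ay": 0, "az": 0, "tx": -1.7, "ty": 0, "tz": -20, "fingers": -1},
    {"ax": 0, "ay": 0, "az": 0, "tx": -2.3, "ty": 0, "tz": -26, "fingers": -1},
    {"ax": 0, "ay": 0, "az": 0, "tx": -2.8, "ty": 0, "tz": -32, "fingers": -1},
    {"ax": 0, "ay": 0, "az": 0, "tx": -2.8, "ty": 0, "tz": -32, "fingers": -1}
  ]
}}

```text
clock: 11.6
position: [514.1, 211.5, 224.4]
orientation: [-0.411, 0.587, 0.445, 0.537]
wrist_force: [0.7, 0.0, -3.3]
finger_gap: 0.234
grasp_force: 112.5
```

```bash
python3 chk.py
```

```text
11.6 [514.1 211.5 224.4] S 321.7 F [ 0.7  0.  -3.3] F.S 0.2 M [-1.02  0.26  0.02]
20 -11.7 427.5 450.2
50 -10.5 429.6 448.3
60 -10.8 429.5 448.5
85 -5.9 418.3 460.0
100 -6.1 417.9 460.4
bands [np.float64(23.8), np.float64(32.9)] [np.float64(67.6), np.float64(72.8)]
```

Request:
{"op": "play_rows", "data": {
  "motion": [
    {"ax": 0, "ay": 0, "az": 0, "tx": -1.5, "ty": 0, "tz": -20, "fingers": -1},
    {"ax": 0, "ay": 0, "az": 0, "tx": 0, "ty": 0, "tz": -50, "fingers": -1},
    {"ax": 0, "ay": 0, "az": 0, "tx": 5, "ty": 0, "tz": -80, "fingers": -1},
    {"ax": 0, "ay": 0, "az": 0, "tx": 20, "ty": -5, "tz": -110, "fingers": -1},
    {"ax": 0, "ay": 0, "az": 0, "tx": 40, "ty": -10, "tz": -140, "fingers": -1},
    {"ax": 0, "ay": 0, "az": 0, "tx": 60, "ty": -15, "tz": -170, "fingers": -1},
    {"ax": 0, "ay": 0, "az": 0, "tx": 75, "ty": -20, "tz": -200, "fingers": -1},
    {"ax": 0, "ay": 0, "az": 0, "tx": 86, "ty": -25, "tz": -227, "fingers": -1},
    {"ax": 0, "ay": 0, "az": 0, "tx": 86, "ty": -25, "tz": -227, "fingers": -1},
    {"ax": 0, "ay": 0, "az": 0, "tx": 86, "ty": -25, "tz": -227, "fingers": -1}
  ]
}}

```text
clock: 12.65
position: [432.3, 7.6, 329.5]
orientation: [-0.411, 0.587, 0.445, 0.537]
wrist_force: [-0.6, -0.1, -3.2]
finger_gap: 0.226
grasp_force: 113.1
```

```bash
python3 - <<'E'
from h import *
o=sensors.get_obs(); print(o["clock"],o["position"].round(1),o["qpos"].round(2),o["wrist_force"].round(1))
v,u=np.mgrid[:400,:640]
# band local x from w1 (origin z=180)
def bands(P,h,m0,val):
    m=(h[...,0]>100)&(h[...,0]<120)&(h[...,1]>140)&m0; x=val[m]; hist=np.histogram(x,bins=np.arange(-90,60,3)); print([(a,b) for a,b in zip(hist[1],hist[0]) if b>3])
Z=np.load("pics/w1.npz"); 
from bench import camera_params
o1={"position":np.array([477.8,54.2,226.3]),"orientation":np.array([-0.432,0.569,0.435,0.547])}
P=cloud("wrist",Z["d"],o1); bands(P,hsv(Z["p"]),(abs(P@S-352)<20)&(abs(P[...,0]-517)<14),180-P[...,2])
p,d=camera("wrist"); np.savez("pics/w3.npz",p=p,d=d)
P=cloud("wrist",d,o); q=o["orientation"]; A=Ro.from_quat(np.r_[q[1:],q[0]]).as_matrix()
T=(P-o["position"])@A   # tool coords
m0=(abs(T[...,1])<14)&(T[...,2]<20)&(T[...,2]>-60)
bands(P,hsv(p),m0,-T[...,0])
for x in (25,35,45,50,60,64,85,95,105):
    k=(abs(T[...,0]-x)<2)&(abs(T[...,1])<30)&(T[...,2]<20)&(T[...,2]>-60); 
    if k.any(): print(x,np.percentile(T[k][:,2],5).round(1),T[k][:,1].min().round(1),T[k][:,1].max().round(1))
E
```

```text
12.65 [432.3   7.6 329.5] [-0.95  0.08  2.08  1.07  2.07 -0.74] [-0.6 -0.1 -3.2]
[(np.int64(-72), np.int64(33)), (np.int64(-69), np.int64(45)), (np.int64(-33), np.int64(23)), (np.int64(-30), np.int64(50)), (np.int64(-27), np.int64(48)), (np.int64(-24), np.int64(34))]
[(np.int64(-72), np.int64(203)), (np.int64(-69), np.int64(442)), (np.int64(-66), np.int64(176)), (np.int64(-33), np.int64(122)), (np.int64(-30), np.int64(364)), (np.int64(-27), np.int64(342)), (np.int64(-24), np.int64(329)), (np.int64(-21), np.int64(36))]
25 -33.2 -12.2 10.9
35 -32.2 -11.6 10.1
45 -33.1 -10.1 8.9
50 -33.8 -9.9 8.6
60 -35.1 -10.0 8.8
64 -36.1 -10.5 9.2
85 -31.9 -21.5 20.4
95 -33.4 -21.5 20.3
105 -34.3 -21.5 20.3
```

Request:
{"op": "play_rows", "data": {
  "motion": [
    {"ax": 0, "ay": -7, "az": 0, "tx": 0, "ty": 0, "tz": -10, "fingers": -1},
    {"ax": 0, "ay": -14, "az": 0, "tx": 0, "ty": 0, "tz": -20, "fingers": -1},
    {"ax": 0, "ay": -21, "az": 0, "tx": 0, "ty": 0, "tz": -30, "fingers": -1},
    {"ax": 0, "ay": -28, "az": 0, "tx": 0, "ty": 0, "tz": -40, "fingers": -1},
    {"ax": 0, "ay": -35, "az": 0, "tx": 0, "ty": 0, "tz": -50, "fingers": -1},
    {"ax": 0, "ay": -42, "az": 0, "tx": 0, "ty": 0, "tz": -60, "fingers": -1},
    {"ax": 0, "ay": -49, "az": 0, "tx": 0, "ty": 0, "tz": -70, "fingers": -1},
    {"ax": 0, "ay": -56, "az": 0, "tx": 0, "ty": 0, "tz": -80, "fingers": -1},
    {"ax": 0, "ay": -63, "az": 0, "tx": 0, "ty": 0, "tz": -80, "fingers": -1},
    {"ax": 0, "ay": -70, "az": 0, "tx": 0, "ty": 0, "tz": -80, "fingers": -1},
    {"ax": 0, "ay": -77, "az": 0, "tx": 0, "ty": 0, "tz": -80, "fingers": -1},
    {"ax": 0, "ay": -83, "az": 0, "tx": 0, "ty": 0, "tz": -80, "fingers": -1}
  ]
}}

```text
clock: 13.9
position: [410.7, -67.1, 335.6]
orientation: [-0.013, 0.794, 0.607, 0.012]
wrist_force: [0.0, 0.5, -3.7]
finger_gap: 0.235
grasp_force: 112.6
```

```bash
cat >> h.py <<'E'
def lay(c=(536,-211.5),ang=-1.57,z=43,delta=6.9,off=(0,-.6,-18.7)):
    a,dl=np.radians(ang),np.radians(delta); X=np.array([np.cos(a),np.sin(a),0]); dn=np.array([0,0,-1.])
    x=-np.cos(dl)*X+np.sin(dl)*dn; z_=np.sin(dl)*X+np.cos(dl)*dn
    A=np.c_[x,np.cross(z_,x),z_]; return np.r_[c,z]-A@np.array(off),A
E
python3 -c "
from h import *
o=sensors.get_obs(); print(o['clock'],o['position'].round(1),o['qpos'].round(2),o['wrist_force'].round(1))
p,A=lay(z=250); print(p,A.round(3)); go(p,A)"
```

```text
13.9 [410.7 -67.1 335.6] [-0.48 -0.32  1.84  0.03  1.63 -0.21] [ 0.   0.5 -3.7]
[ 538.26215447 -210.961777    231.43543771] [[-0.992  0.027  0.12 ]
 [ 0.027  1.    -0.003]
 [-0.12   0.    -0.993]]
rot [  -4.73   -6.65 -103.63] shift [-108.8  161.5   99.4]
```

Request:
{"op": "play_rows", "data": {
  "motion": [
    {"ax": -0.4, "ay": -0.6, "az": -8.5, "tx": -9, "ty": 13, "tz": 5, "fingers": -1},
    {"ax": -0.8, "ay": -1.1, "az": -17, "tx": -18, "ty": 27, "tz": 10, "fingers": -1},
    {"ax": -1.2, "ay": -1.7, "az": -25.5, "tx": -27, "ty": 40, "tz": 15, "fingers": -1},
    {"ax": -1.5, "ay": -2.2, "az": -34, "tx": -36, "ty": 54, "tz": 20, "fingers": -1},
    {"ax": -1.9, "ay": -2.7, "az": -42.5, "tx": -45, "ty": 67, "tz": 30, "fingers": -1},
    {"ax": -2.3, "ay": -3.3, "az": -51, "tx": -54, "ty": 80, "tz": 40, "fingers": -1},
    {"ax": -2.7, "ay": -3.8, "az": -59.5, "tx": -63, "ty": 94, "tz": 50, "fingers": -1},
    {"ax": -3.1, "ay": -4.4, "az": -68, "tx": -72, "ty": 107, "tz": 60, "fingers": -1},
    {"ax": -3.5, "ay": -4.9, "az": -76.5, "tx": -81, "ty": 121, "tz": 70, "fingers": -1},
    {"ax": -3.9, "ay": -5.5, "az": -85, "tx": -90, "ty": 134, "tz": 80, "fingers": -1},
    {"ax": -4.3, "ay": -6, "az": -93.5, "tx": -99, "ty": 148, "tz": 90, "fingers": -1},
    {"ax": -4.7, "ay": -6.6, "az": -102, "tx": -109, "ty": 161, "tz": 99, "fingers": -1}
  ]
}}

```text
clock: 15.1
position: [537.6, -210.7, 229.8]
orientation: [0.059, 0.025, 0.998, 0.002]
wrist_force: [0.4, 0.5, -3.7]
finger_gap: 0.231
grasp_force: 112.8
```

```bash
python3 -c "
from h import *
o=sensors.get_obs(); print(o['clock'],o['position'].round(1),o['qpos'].round(2),o['wrist_force'].round(1))
p,A=lay(z=250); go(p,A)"
```

```text
15.1 [ 537.6 -210.7  229.8] [-0.62  0.08  1.69  0.07  1.28 -2.16] [ 0.4  0.5 -3.7]
rot [ 0.29 -0.12 -1.34] shift [-0.8 -0.2 -1.5]
```

Request:
{"op": "play_rows", "data": {
  "motion": [
    {"ax": 0.3, "ay": 0, "az": -1.3, "tx": -1, "ty": 0, "tz": 0, "fingers": -1},
    {"ax": 0.3, "ay": 0, "az": -1.3, "tx": -1, "ty": 0, "tz": 0, "fingers": -1},
    {"ax": 0.3, "ay": 0, "az": -1.3, "tx": -1, "ty": 0, "tz": 0, "fingers": -1},
    {"ax": 0.3, "ay": 0, "az": -1.3, "tx": -1, "ty": 0, "tz": 0, "fingers": -1}
  ]
}}

```text
clock: 15.5
position: [538.9, -212.2, 233.2]
orientation: [0.061, 0.018, 0.998, -0.003]
wrist_force: [0.7, 0.4, -2.0]
finger_gap: 0.233
grasp_force: 112.9
```

```bash
python3 - <<'E'
from h import *
o=sensors.get_obs(); print(o["position"].round(1))
p,d=camera("wrist"); np.savez("pics/w4.npz",p=p,d=d,pos=o["position"],q=o["orientation"]); cv2.imwrite("pics/w4.png",p[:,:,::-1])
E
```

```text
[ 538.9 -212.2  233.2]
```

View pics/w4.png

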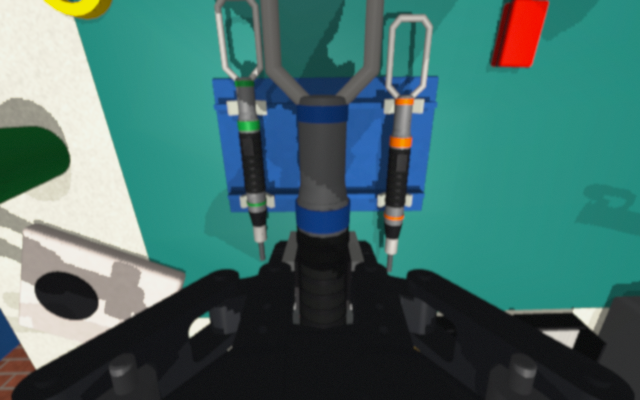

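The wrist view shows the green neighbour at u≈250, the orange at u≈400 and the held driver between them at u≈323, bits all the same way (down in the picture). Next I measure the neighbours' axes and the held driver in world coordinates.

```bash
python3 - <<'E'
from h import *
Z=np.load("pics/w4.npz"); p,d=Z["p"],Z["d"]; o={"position":Z["pos"],"orientation":Z["q"]}
P=cloud("wrist",d,o); h=hsv(p); v,u=np.mgrid[:400,:640]
def axis(m,y0,zmin,zmax,xs):
    L=[]
    for x in xs:
        k=m&(abs(P[...,0]-x)<2.5)&(abs(P[...,1]-y0)<20)&(P[...,2]>zmin)&(P[...,2]<zmax); X=P[k]
        if k.sum()>5: L.append((x,(X[:,1].min()+X[:,1].max())/2,np.ptp(X[:,1]),np.percentile(X[:,2],97)))
    L=np.array(L); print(L.round(1)); return L
for n,m,y0 in(("orange",(u>370)&(u<430),-127),("green",(u>225)&(u<275),-295)):
    print(n); L=axis(m,y0,36,75,range(496,592,12))
    f=np.polyfit(L[:,0],L[:,1],1); print("angle",np.degrees(np.arctan(f[0])),"y at 536",np.polyval(f,536))
for n,a,b,y0 in(("orange",5,18,-127),("green",50,75,-295)):
    m=(h[...,0]>=a)&(h[...,0]<=b)&(h[...,1]>150)&(h[...,2]>90)&(abs(P[...,1]-y0)<25)&(P[...,2]>36)&(P[...,2]<75)
    hist=np.histogram(P[m][:,0],bins=np.arange(440,640,4)); print(n,[(int(x),int(c)) for x,c in zip(hist[1],hist[0]) if c>3])
print("held"); m=(u>290)&(u<360); L=axis(m,-212,235,290,range(440,520,8))
m=(h[...,0]>100)&(h[...,0]<120)&(h[...,1]>140)&(u>295)&(u<352)&(P[...,2]>200)
hist=np.histogram(P[m][:,0],bins=np.arange(440,540,3)); print([(int(x),int(c)) for x,c in zip(hist[1],hist[0]) if c>3])
m=(h[...,0]>100)&(h[...,0]<120)&(h[...,1]>130)&(P[...,2]<20)&(P[...,1]>-360)&(P[...,1]<-60)
print("base",rect(P[m]),np.median(P[m][:,2]))
# white rests
m=(h[...,1]<40)&(h[...,2]>150)&(P[...,2]>20)&(P[...,2]<60)&(abs(P[...,1]+211)<130)&(P[...,0]>450)&(P[...,0]<620)
n,lab,st,ce=cv2.connectedComponentsWithStats(m.astype(np.uint8))
for i in range(1,n):
    if st[i,4]>15: X=P[lab==i]; print(st[i,4],X.mean(0).round(1),X.min(0).round(1),X.max(0).round(1))
E
```

```text
orange
[[ 496.  -125.    17.7   53.3]
 [ 508.  -125.1   18.2   53.9]
 [ 520.  -125.7   22.7   55.6]
 [ 532.  -126.2   22.5   56.2]
 [ 544.  -126.8   22.    56.7]
 [ 556.  -126.3   23.7   55.6]
 [ 568.  -127.    22.8   55.9]
 [ 580.  -126.9   23.    55.3]]
angle -1.4779768106719748 y at 536 -126.07097323724274
green
[[ 496.  -291.9   23.2   55.5]
 [ 508.  -291.6   22.2   56.4]
 [ 520.  -292.3   23.4   56.8]
 [ 532.  -293.2   24.1   55.4]
 [ 544.  -293.    23.7   55.5]
 [ 556.  -293.    21.7   55.2]
 [ 568.  -293.    22.2   56. ]
 [ 580.  -298.1   30.6   54.8]]
angle -2.965484778566721 y at 536 -293.1468757995416
orange [(472, 10), (476, 76), (480, 17), (512, 21), (516, 69), (520, 72), (524, 23), (608, 46), (612, 16)]
green [(452, 53), (456, 13), (492, 70), (496, 72), (500, 18), (584, 12), (588, 10)]
held
[[ 456.  -208.1   25.1  253.9]
 [ 464.  -208.8   24.4  260.7]
 [ 472.  -209.6   19.1  260.4]
 [ 480.  -210.1   18.7  260.2]
 [ 488.  -210.1   18.7  260.1]
 [ 496.  -210.7   19.7  260.4]
 [ 504.  -210.7   24.1  262.4]
 [ 512.  -211.    23.4  262.8]]
[(461, 11), (464, 444), (467, 399), 
[... 337 characters left out ...]
.2] [ 477.3 -116.5   37.8] [ 490.3 -103.9   49.5]
143 [ 478.8 -306.6   43.7] [ 472.3 -312.5   37.2] [ 485.7 -299.5   48.7]
122 [ 483.3 -139.8   44.1] [ 476.7 -144.9   38.4] [ 490.  -133.7   47.6]
36 [ 478.6 -291.5   52. ] [ 474.  -293.9   50.5] [ 483.  -289.5   52.9]
71 [ 482.5 -277.9   42.9] [ 476.1 -283.1   38.3] [ 486.4 -271.4   47.6]
115 [ 495.6 -124.7   52.3] [ 482.8 -127.    50.7] [ 510.7 -121.6   54.2]
72 [ 593.  -143.4   41.8] [ 586.6 -147.7   37.8] [ 599.9 -138.7   44.4]
60 [ 593.4 -110.4   42.5] [ 587.  -113.4   39.9] [ 599.9 -106.6   45.4]
66 [ 588.6 -311.    42. ] [ 582.2 -315.1   38.6] [ 596.  -307.6   44.1]
70 [ 589.4 -278.3   41.7] [ 582.8 -282.9   38.2] [ 596.8 -274.4   45.1]
```

Neighbour mid-line is y≈−209.6 at x=536 (−1.5°). The held driver is at about −212 and −2.7°. I correct +2.2 mm and 1.2°, then descend 130 mm.

Request:
{"op": "play_rows", "data": {
  "motion": [
    {"ax": 0, "ay": 0, "az": -1.2, "tx": 0, "ty": 2.2, "tz": 0, "fingers": -1},
    {"ax": 0, "ay": 0, "az": -1.2, "tx": 3, "ty": 2.2, "tz": 25, "fingers": -1},
    {"ax": 0, "ay": 0, "az": -1.2, "tx": 6, "ty": 2.2, "tz": 50, "fingers": -1},
    {"ax": 0, "ay": 0, "az": -1.2, "tx": 9, "ty": 2.2, "tz": 75, "fingers": -1},
    {"ax": 0, "ay": 0, "az": -1.2, "tx": 12, "ty": 2.2, "tz": 100, "fingers": -1},
    {"ax": 0, "ay": 0, "az": -1.2, "tx": 14.4, "ty": 2.2, "tz": 120, "fingers": -1},
    {"ax": 0, "ay": 0, "az": -1.2, "tx": 15.6, "ty": 2.2, "tz": 129, "fingers": -1},
    {"ax": 0, "ay": 0, "az": -1.2, "tx": 15.6, "ty": 2.2, "tz": 129, "fingers": -1},
    {"ax": 0, "ay": 0, "az": -1.2, "tx": 15.6, "ty": 2.2, "tz": 129, "fingers": -1},
    {"ax": 0, "ay": 0, "az": -1.2, "tx": 15.6, "ty": 2.2, "tz": 129, "fingers": -1}
  ]
}}

```text
clock: 16.55
position: [540.2, -212.2, 104.6]
orientation: [0.062, 0.008, 0.998, -0.005]
wrist_force: [-0.5, -0.3, -3.5]
finger_gap: 0.239
grasp_force: 113.0
```

```bash
cat > chk2.py <<'E'
from h import *
import sys
o=sensors.get_obs(); print(o["clock"],o["position"].round(1),o["wrist_force"].round(1),o["moment"].round(2)); c,A=lay(); go(c,A,o)
p,d=camera("wrist"); P=cloud("wrist",d,o); h=hsv(p); v,u=np.mgrid[:400,:640]; z0=o["position"][2]+18
def ax(y0,zl,zh,xs):
    L=[]
    for x in xs:
        k=(v<330)&(abs(P[...,0]-x)<2.5)&(abs(P[...,1]-y0)<18)&(P[...,2]>zl)&(P[...,2]<zh); X=P[k]
        if k.sum()>5: L.append((x,(X[:,1].min()+X[:,1].max())/2,np.ptp(X[:,1]),np.percentile(X[:,2],97)))
    print(np.array(L).round(1).tolist())
ax(-126,36,75,range(500,560,10)); ax(-293,36,75,range(500,560,10)); ax(-210,z0-4,z0+18,range(440,525,8))
m=(h[...,0]>100)&(h[...,0]<120)&(h[...,1]>130)&(P[...,2]<18)&(P[...,2]>0)&(P[...,1]>-360)&(P[...,1]<-60)
if m.any(): print("base",rect(P[m]))
m=(h[...,0]>100)&(h[...,0]<120)&(h[...,1]>140)&(abs(P[...,1]+210)<14)&(P[...,2]>z0-5)&(P[...,2]<z0+18)
hist=np.histogram(P[m][:,0],bins=np.arange(440,540,3)); print([(int(x),int(c)) for x,c in zip(hist[1],hist[0]) if c>20])
E
python3 chk2.py
```

```text
16.55 [ 540.2 -212.2  104.6] [-0.5 -0.3 -3.5] [0.   0.14 0.01]
rot [-0.4   0.22  0.73] shift [11.9  1.9 79.3]
[[500.0, -125.6, 18.0, 52.9], [510.0, -125.8, 19.2, 53.4], [520.0, -126.2, 22.6, 55.5], [530.0, -125.8, 24.1, 55.7], [540.0, -126.8, 23.0, 57.0], [550.0, -126.9, 23.4, 56.7]]
[[500.0, -291.5, 22.5, 55.5], [510.0, -292.4, 24.7, 56.5], [520.0, -292.0, 22.5, 56.8], [530.0, -292.6, 23.0, 56.0], [540.0, -293.4, 23.8, 55.2], [550.0, -293.0, 23.3, 55.2]]
[[440.0, -210.0, 36.0, 125.6], [448.0, -210.0, 36.0, 125.4], [456.0, -210.0, 35.8, 125.3], [464.0, -210.5, 27.1, 131.7], [472.0, -211.0, 19.1, 131.8], [480.0, -210.9, 18.9, 131.5], [488.0, -211.0, 18.6, 131.4], [496.0, -211.2, 19.1, 131.4], [504.0, -211.3, 24.0, 133.4], [512.0, -211.4, 23.2, 134.1], [520.0, -211.5, 24.3, 134.0]]
base (array([ 536.1, -209.6]), array([261.5, 169.8]), 88.51)
[(464, 275), (467, 418), (470, 132), (503, 157), (506, 369), (509, 340), (512, 326), (515, 22)]
```

Request:
{"op": "play_rows", "data": {
  "motion": [
    {"ax": 0, "ay": 0, "az": 0.5, "tx": 0, "ty": 2, "tz": 0, "fingers": -1},
    {"ax": 0, "ay": 0, "az": 0.5, "tx": 1.8, "ty": 2, "tz": 15, "fingers": -1},
    {"ax": 0, "ay": 0, "az": 0.5, "tx": 3.6, "ty": 2, "tz": 30, "fingers": -1},
    {"ax": 0, "ay": 0, "az": 0.5, "tx": 5.4, "ty": 2, "tz": 45, "fingers": -1},
    {"ax": 0, "ay": 0, "az": 0.5, "tx": 7, "ty": 2, "tz": 57, "fingers": -1},
    {"ax": 0, "ay": 0, "az": 0.5, "tx": 8, "ty": 2, "tz": 66, "fingers": -1},
    {"ax": 0, "ay": 0, "az": 0.5, "tx": 8.5, "ty": 2, "tz": 70, "fingers": -1},
    {"ax": 0, "ay": 0, "az": 0.5, "tx": 8.5, "ty": 2, "tz": 70, "fingers": -1},
    {"ax": 0, "ay": 0, "az": 0.5, "tx": 8.5, "ty": 2, "tz": 70, "fingers": -1},
    {"ax": 0, "ay": 0, "az": 0.5, "tx": 8.5, "ty": 2, "tz": 70, "fingers": -1}
  ]
}}

```text
clock: 17.6
position: [539.9, -210.4, 33.2]
orientation: [0.061, 0.012, 0.998, -0.004]
wrist_force: [-0.4, 0.3, -3.0]
finger_gap: 0.238
grasp_force: 113.0
```

```bash
python3 chk2.py
```

```text
17.6 [ 539.9 -210.4   33.2] [-0.4  0.3 -3. ] [ 0.03  0.17 -0.03]
rot [-0.35  0.16  0.21] shift [ 2.6 -0.6  8.5]
[[500.0, -125.1, 18.7, 52.5], [510.0, -125.9, 19.3, 53.3], [520.0, -126.4, 22.8, 55.4], [530.0, -126.4, 23.2, 55.7], [540.0, -129.1, 18.9, 56.7], [550.0, -129.3, 18.8, 56.6]]
[[500.0, -291.3, 22.7, 55.3], [510.0, -291.4, 22.5, 56.3], [520.0, -289.5, 19.1, 56.5], [530.0, -291.4, 21.4, 55.6], [540.0, -292.9, 23.4, 55.3], [550.0, -292.8, 22.7, 55.3]]
[[440.0, -210.0, 36.0, 54.3], [448.0, -210.0, 36.0, 54.5], [456.0, -210.0, 35.9, 54.0], [464.0, -208.0, 26.5, 60.5], [472.0, -212.1, 26.2, 60.4], [480.0, -212.5, 26.7, 59.9], [488.0, -212.7, 26.3, 60.0], [496.0, -209.0, 19.1, 60.0], [504.0, -209.2, 23.9, 62.3], [512.0, -209.3, 23.2, 62.5], [520.0, -209.6, 24.2, 62.4]]
base (array([ 521.8, -209.4]), array([261.1, 141.5]), 88.36)
[(464, 318), (467, 446), (470, 91), (503, 188), (506, 373), (509, 336), (512, 297)]
```

Request:
{"op": "play_rows", "data": {
  "motion": [
    {"ax": 0, "ay": 0, "az": 0, "tx": 0.1, "ty": 0, "tz": 1, "fingers": -1},
    {"ax": 0, "ay": 0, "az": 0, "tx": 0.2, "ty": 0, "tz": 2, "fingers": -1},
    {"ax": 0, "ay": 0, "az": 0, "tx": 0.4, "ty": 0, "tz": 3, "fingers": -1},
    {"ax": 0, "ay": 0, "az": 0, "tx": 0.5, "ty": 0, "tz": 4, "fingers": -1},
    {"ax": 0, "ay": 0, "az": 0, "tx": 0.6, "ty": 0, "tz": 5, "fingers": -1},
    {"ax": 0, "ay": 0, "az": 0, "tx": 0.7, "ty": 0, "tz": 6, "fingers": -1},
    {"ax": 0, "ay": 0, "az": 0, "tx": 0.7, "ty": 0, "tz": 6, "fingers": -1},
    {"ax": 0, "ay": 0, "az": 0, "tx": 0.7, "ty": 0, "tz": 6, "fingers": -1}
  ]
}}

```text
clock: 18.45
position: [539.3, -210.1, 26.3]
orientation: [0.061, 0.012, 0.998, -0.004]
wrist_force: [0.4, -0.5, -2.5]
finger_gap: 0.233
grasp_force: 113.2
```

Request:
{"op": "play_rows", "data": {
  "motion": [
    {"ax": 0, "ay": 0, "az": 0, "tx": 0.1, "ty": 0, "tz": 0.5, "fingers": -1},
    {"ax": 0, "ay": 0, "az": 0, "tx": 0.1, "ty": 0, "tz": 1, "fingers": -1},
    {"ax": 0, "ay": 0, "az": 0, "tx": 0.1, "ty": 0, "tz": 1, "fingers": -1},
    {"ax": 0, "ay": 0, "az": 0, "tx": 0.1, "ty": 0, "tz": 1, "fingers": -1}
  ]
}}

```text
clock: 18.85
position: [539.5, -210.1, 26.1]
orientation: [0.061, 0.012, 0.998, -0.004]
wrist_force: [-4.0, 1.4, 5.5]
finger_gap: 0.233
grasp_force: 114.0
```

```bash
python3 chk2.py
```

```text
18.85 [ 539.5 -210.1   26.1] [-4.   1.4  5.5] [ 0.28  0.58 -0.09]
rot [-0.31  0.09  0.21] shift [ 1.4 -0.9  1.5]
[[500.0, -125.6, 18.7, 52.8], [510.0, -126.0, 19.1, 53.3], [520.0, -127.0, 21.7, 55.5], [530.0, -126.4, 23.6, 55.6], [540.0, -129.2, 19.2, 56.5], [550.0, -129.4, 18.4, 56.5]]
[[500.0, -290.7, 21.9, 55.3], [510.0, -291.3, 23.1, 56.5], [520.0, -289.7, 18.6, 56.6], [530.0, -291.1, 20.4, 55.7], [540.0, -292.6, 22.9, 55.3], [550.0, -293.0, 23.3, 55.2]]
[[440.0, -210.0, 36.0, 47.2], [448.0, -210.0, 35.9, 47.0], [456.0, -209.8, 35.6, 47.0], [464.0, -207.4, 25.7, 53.5], [472.0, -213.1, 29.6, 53.3], [480.0, -210.0, 35.9, 52.7], [488.0, -210.0, 35.9, 52.7], [496.0, -208.7, 19.2, 53.0], [504.0, -208.9, 24.0, 55.2], [512.0, -209.1, 23.2, 55.5], [520.0, -209.3, 24.3, 55.7]]
base (array([ 532.4, -209.2]), array([260.6, 162.1]), 88.73)
[(464, 365), (467, 442), (470, 47), (503, 247), (506, 350), (509, 347), (512, 253)]
```

In contact (Fz +5.5 N), with heights matching the neighbours at 55.5 and 53. I ease the grip and open.

Request:
{"op": "play_rows", "data": {
  "squeeze": 20,
  "motion": [
    {"ax": 0, "ay": 0, "az": 0, "tx": 0, "ty": 0, "tz": -0.2, "fingers": -1},
    {"ax": 0, "ay": 0, "az": 0, "tx": 0, "ty": 0, "tz": -0.2, "fingers": -1},
    {"ax": 0, "ay": 0, "az": 0, "tx": 0, "ty": 0, "tz": -0.2, "fingers": -0.5},
    {"ax": 0, "ay": 0, "az": 0, "tx": 0, "ty": 0, "tz": -0.2, "fingers": -0.4},
    {"ax": 0, "ay": 0, "az": 0, "tx": 0, "ty": 0, "tz": -0.2, "fingers": -0.2},
    {"ax": 0, "ay": 0, "az": 0, "tx": 0, "ty": 0, "tz": -0.2, "fingers": 0},
    {"ax": 0, "ay": 0, "az": 0, "tx": 0, "ty": 0, "tz": -0.2, "fingers": 0.2},
    {"ax": 0, "ay": 0, "az": 0, "tx": 0, "ty": 0, "tz": -0.2, "fingers": 0.2},
    {"ax": 0, "ay": 0, "az": 0, "tx": 0, "ty": 0, "tz": -0.2, "fingers": 0.2},
    {"ax": 0, "ay": 0, "az": 0, "tx": 0, "ty": 0, "tz": -0.2, "fingers": 0.2}
  ]
}}

```text
clock: 19.9
position: [539.3, -210.0, 25.4]
orientation: [0.061, 0.012, 0.998, -0.004]
wrist_force: [0.2, 0.4, 0.4]
finger_gap: 0.601
grasp_force: 0.0
```

```bash
python3 chk2.py; python3 -c "
from h import *
print(sensors.get_obs()['finger_gap'])"
```

```text
19.9 [ 539.3 -210.    25.4] [0.2 0.4 0.4] [-0.01  0.06  0.  ]
rot [-0.3   0.08  0.2 ] shift [ 1.1 -1.   0.9]
[[500.0, -125.6, 18.2, 52.7], [510.0, -126.2, 20.3, 53.2], [520.0, -127.1, 21.6, 55.5], [530.0, -127.0, 22.9, 55.5], [540.0, -129.3, 19.1, 56.6], [550.0, -127.9, 16.1, 56.2]]
[[500.0, -291.0, 21.9, 55.2], [510.0, -291.4, 22.6, 56.3], [520.0, -290.0, 19.5, 56.5], [530.0, -291.2, 21.2, 55.8], [540.0, -292.7, 22.8, 55.3], [550.0, -301.6, 4.6, 53.2]]
[[440.0, -210.0, 35.9, 47.2], [448.0, -210.0, 35.9, 46.9], [456.0, -209.9, 35.6, 46.8], [464.0, -207.4, 25.9, 53.1], [472.0, -213.1, 29.6, 53.1], [480.0, -210.0, 35.9, 52.6], [488.0, -209.9, 35.9, 52.7], [496.0, -208.7, 19.2, 52.8], [504.0, -208.9, 24.1, 55.1], [512.0, -208.8, 23.6, 55.4], [520.0, -209.2, 24.1, 55.5]]
base (array([ 535.3, -209.5]), array([261.7, 168. ]), 88.5)
[(464, 364), (467, 439), (470, 50), (503, 237), (506, 355), (509, 359), (512, 258)]
0.5981770531096146
```

Free, and the driver did not move. I retreat along the tool axis.

Request:
{"op": "play_rows", "data": {
  "motion": [
    {"ax": 0, "ay": 0, "az": 0, "tx": 0, "ty": 0, "tz": -5, "fingers": 0.2},
    {"ax": 0, "ay": 0, "az": 0, "tx": 0, "ty": 0, "tz": -15, "fingers": 0.2},
    {"ax": 0, "ay": 0, "az": 0, "tx": 0, "ty": 0, "tz": -30, "fingers": 0.2},
    {"ax": 0, "ay": 0, "az": 0, "tx": 0, "ty": 0, "tz": -60, "fingers": 0.2},
    {"ax": 0, "ay": 0, "az": 0, "tx": 0, "ty": 0, "tz": -100, "fingers": 0.2},
    {"ax": 0, "ay": 0, "az": 0, "tx": 0, "ty": 0, "tz": -140, "fingers": 0.2},
    {"ax": 0, "ay": 0, "az": 0, "tx": 20, "ty": 0, "tz": -180, "fingers": 0.2},
    {"ax": 0, "ay": 0, "az": 0, "tx": 60, "ty": 0, "tz": -210, "fingers": 0.2},
    {"ax": 0, "ay": 0, "az": 0, "tx": 100, "ty": 0, "tz": -220, "fingers": 0.2},
    {"ax": 0, "ay": 0, "az": 0, "tx": 120, "ty": 0, "tz": -220, "fingers": 0.2},
    {"ax": 0, "ay": 0, "az": 0, "tx": 120, "ty": 0, "tz": -220, "fingers": 0.2},
    {"ax": 0, "ay": 0, "az": 0, "tx": 120, "ty": 0, "tz": -220, "fingers": 0.2}
  ]
}}

```text
clock: 21.15
position: [393.8, -205.5, 230.4]
orientation: [0.062, 0.012, 0.998, -0.004]
wrist_force: [0.2, -0.4, 0.2]
finger_gap: 0.598
grasp_force: 0.0
```

```bash
python3 - <<'E'
from h import *
a,_=camera("wrist"); b,_=camera("side"); b=cv2.resize(b[170:270,240:380],(560,400))
cv2.imwrite("pics/end.png",cv2.resize(np.hstack([a,b])[:,:,::-1],(800,267)))
E
```

```text
(no output)
```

View pics/end.png

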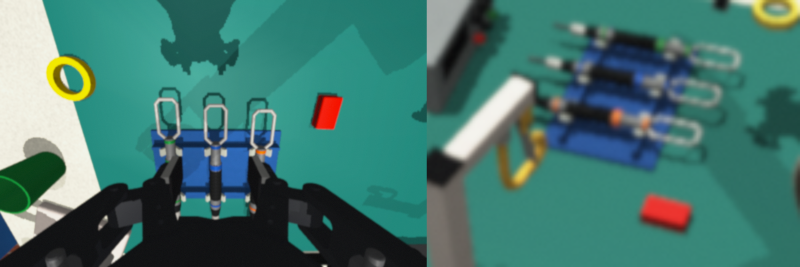

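The three drivers lie parallel in the cradle, the blue one in the middle (u≈215 in the wrist view). The hook is empty and nothing else has moved. Handing in.

```bash
python3 -c "
from bench import sign_off
print(sign_off())"
```

```text
the job is handed in; nothing more can be done
None
```

The blue screwdriver is off the hook and lies in the middle place of the cradle, level with its neighbours and its bit pointing their way; the gripper is open and clear, and the job was handed in at about 21 s of the 59 s allowed.

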